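# Load a slide on a tilted spring-loaded stage and hold it flush

### The job

Lay the open spacer frame in the pocket of the tilted spring-loaded stage and let go of it. Then pick up the glass slide in its metal carrier, tilt it to match the slope, set it flush on the spacer inside the pocket and press gently until the sprung seat has sunk about halfway. Finish while still gripping the slide and pressing it down like that, and leave the other things on the bench where they are.

Things in the scene. Friction and masses are not known exactly. Their poses are not given: they have to be found in the camera images.
- stage: Tilting stage, fixed: grey base 130 x 100 x 12 mm, two grey cheeks with black clamp knobs (top 61 mm), a dark tilt plate and above it the bright metal seat with the pocket. Origin under the base's centre. The pocket takes parts 80 mm (along x) by 40 mm (y) with 3.5 mm play each side. Walls 14 mm high, with outward-flared lips up to 19.5 mm above the pocket floor.
- seat_top (a point): Centre of the pocket floor, the sprung seat's upper face (sinks with it). z: normal, up out of the pocket; x: uphill along the pocket; y: level. 71 mm high if level. End walls 26 mm wide; side walls only at the corners, 27 mm or more from the middle: between them the sides are open for fingers, the seat there is 34 mm wide, and fingers may reach 10 mm below its face.
- tilt_plate (a joint): Slope of the stage in rad, 0 level, always 0.2 to 0.45 here; the pocket's far end (its +x end) is the higher one. It is clamped: pressing does not noticeably change it.
- spring_seat (a joint): How far the sprung seat has sunk along its normal, in m: 0 unloaded, 0.008 bottomed. Spring 1000 N/m with a preload of 4 N, so it stays at 0 under the parts' own weight; with both parts on it, halfway (0.004) takes a push of roughly 6 N.
- spacer: Spacer: a grey plastic rectangular frame, 80 x 40 x 8 mm (x, y, z) with a window 62 x 22 mm right through it, 50 g, flat on the bench at the start, without any glass. Origin at the centre of its underside, z up. Both ends are alike. Grip it across its 40 mm width in the middle.
- slide: Slide carrier: a bright metal rectangular frame, 80 x 40 x 10 mm (x, y, z), closed by a glass slide with a paper strip at one end, 56 to 112 g, flat on the bench at the start. Origin at the centre of its underside, z up. Either end may go uphill. Grip it across its 40 mm width in the middle. It may lie left or right of the spacer.
- petri_dish: Bystander: petri dish, 63 mm across, 15 mm high, origin under its centre.
- tape_roll: Bystander: larger roll of tape lying flat, 64 mm across, 18 mm high, origin under its centre.
- marker: Bystander: marker pen lying along its y, 140 mm long, 18 mm high, origin under its middle.
- small_tape_roll: Bystander: smaller roll of tape lying flat, 52 mm across, 14 mm high, origin under its centre.
Things that resemble listed ones, but are neither listed nor needed, are in the scene too. What is shaped like the spacer but turquoise is not meant.

How it is judged:
By the outcome, as a careful person would: the job done as asked, in the order asked, and still so for the second after the job is handed in, while the arm keeps its last pose, push and grip.
It also fails if it takes over 56 s, if anything falls off the work surface, if the arm or the gripper's body presses on something with over 40 N, if the wrist force passes 120 N, or if a joint passes its speed limit or range.

### The arm

A 6-joint arm with a two-finger parallel gripper is mounted at the origin on a cart in front of the work surface, level with it; the furniture and walls round the work are solid. World frame = base frame: x ahead of the robot, y to its left, z up, the work surface at z = 0. Lengths are in m, angles in rad, forces in N, time in s.
With the tool pointing down it reaches from about 0.35 to 0.775 m from the base axis. Payload 7.3 kg.
Tool frame: the origin (TCP) lies midway between the tips of the shut fingers; the grasp point (between the pads) lies 19 mm behind it (tcp_to_grasp is the distance from the TCP to the grasp point, in m); z points along the fingers, y is the direction in which the jaws open and shut (so a half turn about z gives the same grasp; the last joint's range is limited). The gripper opens to 92 mm and grips with 3 to 60 N. Pads are 19 mm wide; open, the fingers measure 130 mm over their backs; the gripper's body (75 mm by 190 mm) begins 47 mm behind the grasp point.
Start: joints at [-1.419, 0.342, 1.524, -0, 1.275, -0.146], TCP at [0.154, -0.502, 0.227] pointing down, gripper open.
Joint ranges: [-2.53, 2.53], [-0.77, 2.02], [0.04, 2.7], [-1, 4.14], [0.28, 2.66], [-3.11, 3.11]. Speed limits (rad/s): [2.57, 2.57, 3.14, 3.14, 3.14, 3.14].

### API

Orientations are given as a unit quaternion [w, x, y, z].
In Python, from bench import state, camera, sign_off, tcp_to_grasp gives the robot as it stands. The module is installed in compiled form; this text tells all that it offers.
- The arm moves only by the tool send_rows, never from a script. Its argument "motion" is a list of rows, each a list of 6 numbers: the shift along the tool's x, y, z scaled (see below), then the turn, a rotation vector about the tool's x, y, z scaled (see below). A call has 1 to 10 rows; each row shifts and turns the commanded pose from where the row before left it, along the tool's axes as they then stand; what a row does not reach is not made up. The controller multiplies each number of a shift by 6 cm and each number of a turn by 180 degrees. A row lasts 1/8 s, in which the tool goes at most 62.5 mm and 10.7 degrees, less where a joint would pass 70% of its speed; a pose out of reach is approached as far as the arm can. A call with a number of a shift or a turn outside -1 to 1 is refused whole. A call with a gripper value outside its range is refused whole. "grip" is the opening, from -1 (shut) to 1 (fully open), set as the call begins (left out, the last holds). The fingers move at their own pace and stop on an object; the grip force is fixed at half the most. Time passes only in rows, so rows that do not move let the fingers close. It gives the time, the measured TCP pose, the force and the opening at its end, in the units of the state.
- state(): the state, without advancing time (a new reading comes with each control period).
- camera(name): name is "scene" or "top"; returns a dict with "pixels" (480x640x3 uint8, red, green, blue), "fovy" (degrees; the focal length in pixels is half the picture's height over the tangent of half this angle, whatever the lens; pixels are square), "cx", "cy" (the principal point, pixels), "R" (3x3) and "t" (3): a world point X has camera coordinates R X + t. Camera axes: x right, y down, z forward; pixel columns grow to the right and rows downward; lengths in m; the calibration is good to about 2 mm. A picture is of the moment at which its call begins. There is no depth.
- sign_off(): hands the job in, once; it reports no verdict.
The state is a dict: "clock": time; "joints": joint angles; "dq": joint speeds; "joint_efforts": joint torques, N m; "ee_pos": TCP position; "ee_rot": TCP orientation; "contact_force": force on the tool from outside, world axes, zero at the start; "wrist_torque": the same for the moment, N m; "opening": finger opening in m.
Only numpy, scipy, OpenCV 4.12 (cv2) and the standard library are available. Lean on these libraries where they do the work, as an engineer would, in place of code of your own. Each camera call takes 0.05 s, during which the arm holds its last target.

## Working session

There is one attempt and no reset: what is moved stays moved. The work goes in short steps, Python scripts to look and compute and a tool call to move; the robot and the scene stay as the last step left them, time stands still between calls to the robot, and variables do not carry over. Pictures are saved under pics/ and viewed, and the job is handed in when it is done.

Besides the shell and the picture viewer there is one more tool, called after ">>>" in YAML: its name, and indented under it one key for each argument. send_rows: Moves the arm, as the interface text tells. Its arguments: {"type":"object","properties":{"motion":{"type":"array","items":{"type":"array","items":{"type":"number","minimum":-1,"maximum":1}}},"grip":{"type":"number"}},"required":["motion"]}

```bash
mkdir -p pics; ls; python3 - <<'E'
from bench import state, camera, tcp_to_grasp
import cv2, numpy as np
s=state(); print(s, tcp_to_grasp)
for n in ("scene","top"):
    c=camera(n); cv2.imwrite(f"pics/{n}0.png",c["pixels"][:,:,::-1]); print(n,c["fovy"],c["cx"],c["cy"],c["R"],c["t"])
E
```

```text
pics
{'clock': 0.0, 'joints': array([-1.41895474e+00,  3.42735300e-01,  1.52504022e+00, -5.36421264e-05,
        1.27540182e+00, -1.46032963e-01]), 'dq': array([-0.00151054,  0.00133861,  0.00027043,  0.00220204, -0.00056936,
        0.00239606]), 'joint_efforts': array([ 7.28855812e-04, -4.31244242e+01, -2.44217867e+01,  7.19269621e-02,
        5.60423511e-02, -1.24632584e-04]), 'ee_pos': array([ 0.15400621, -0.50146227,  0.22603035]), 'ee_rot': array([-7.92262812e-04,  9.88927859e-01,  1.48394949e-01, -2.79542693e-05]), 'contact_force': array([-0.2640837 ,  0.04049233, -0.63267119]), 'wrist_torque': array([-0.01306239, -0.03735794, -0.03940875]), 'opening': 0.0918941484555833} 0.0188
scene 52.462415498455016 309.70705183213624 242.07725483072014 [[ 0.88100989 -0.47289064 -0.01400084]
 [-0.30302464 -0.5413232  -0.78431197]
 [ 0.36331481  0.6952292  -0.6202086 ]] [-0.52066454  0.15280328  1.15886658]
top 54.621312592910044 321.6372530227222 233.62247726354002 [[ 0.0147364  -0.99983423 -0.01069378]
 [-0.98667731 -0.01280783 -0.16218461]
 [ 0.16202076  0.01294133 -0.98670249]] [-0.10171181  0.51252572  1.36856553]
```

View pics/scene0.png

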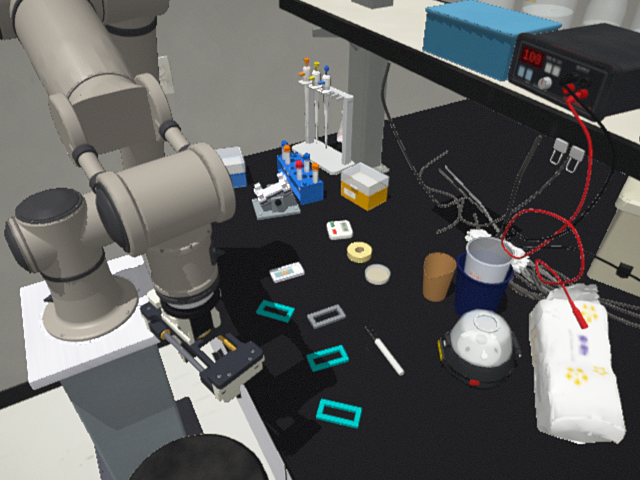

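View pics/top0.png

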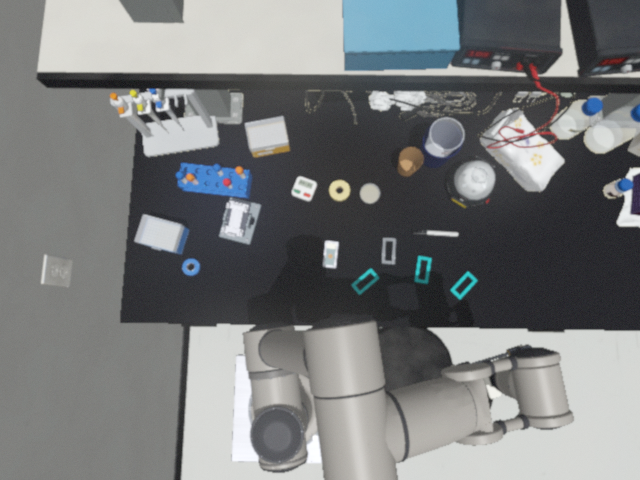

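The pictures show the stage at top (240,221) / scene (275,200), and a grey frame at top (389,251) / scene (326,316). A white/metal plate lies at top (331,254) / scene (288,271). There are three turquoise frames (decoys) and a timer at top (304,188). I'll enlarge these to confirm.

```bash
python3 - <<'E'
import cv2, numpy as np
t=cv2.imread("pics/top0.png"); s=cv2.imread("pics/scene0.png")
def crop(im,x0,y0,w,h,k): return cv2.resize(im[y0:y0+h,x0:x0+w],None,fx=k,fy=k,interpolation=cv2.INTER_CUBIC)
cv2.imwrite("pics/a.png",crop(t,310,225,100,50,8))
cv2.imwrite("pics/b.png",crop(t,210,190,60,60,10))
cv2.imwrite("pics/c.png",crop(s,250,250,100,85,7))
cv2.imwrite("pics/d.png",crop(s,240,165,70,60,10))
E
```

```text
(no output)
```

View pics/a.png

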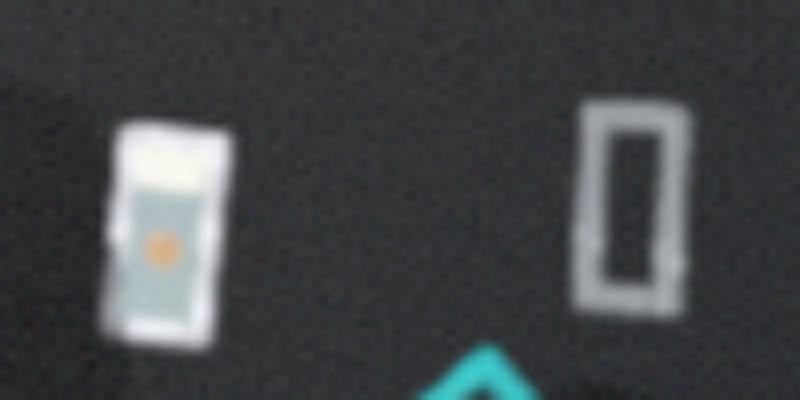

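View pics/b.png

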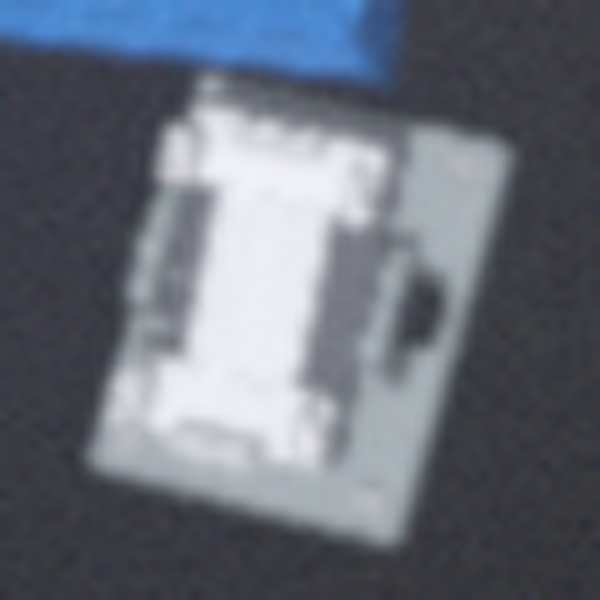

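View pics/c.png

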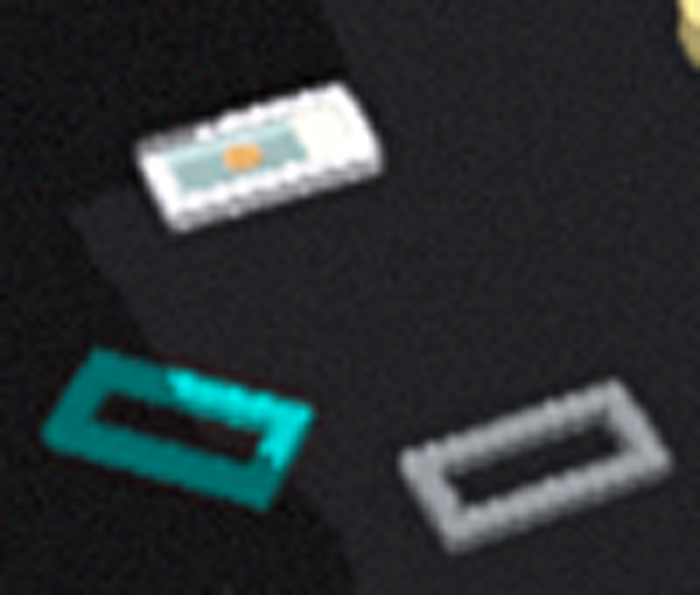

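View pics/d.png

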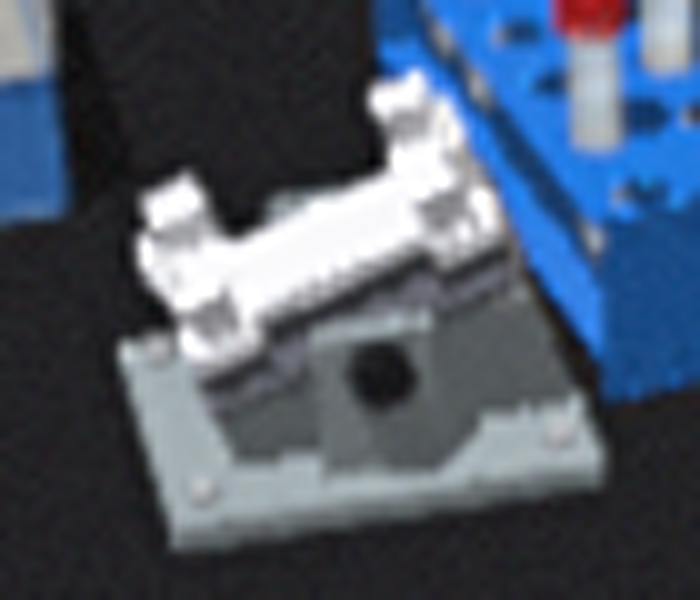

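The crops confirm the parts. The grey frame with an open window at top (389,251) is the spacer; the others that shape are turquoise. The bright metal frame with glass and a paper strip at top (331,254) is the slide. Next I'll fit their poses and the stage's.

```bash
cat > h.py <<'E'
import numpy as np, cv2
from scipy.optimize import least_squares
from scipy.spatial.transform import Rotation as Rn
from bench import state, camera
C={}
def cams():
    if not C:
        for n in ("scene","top"):
            c=camera(n); c["f"]=240/np.tan(np.radians(c["fovy"])/2); C[n]=c
    return C
def proj(n,X):
    c=cams()[n]; Y=np.atleast_2d(X)@c["R"].T+c["t"]; return Y[:,:2]/Y[:,2:]*c["f"]+[c["cx"],c["cy"]]
def px(pts,x0,y0,k): return (np.array(pts,float)+.5)/k-.5+[x0,y0]
def onplane(n,p,z):
    c=cams()[n]; p=np.atleast_2d(p); d=np.c_[(p-[c["cx"],c["cy"]])/c["f"],np.ones(len(p))]@c["R"]; o=-c["R"].T@c["t"]
    return o+d*((z-o[2])/d[:,2])[:,None]
def tri(pt,ps):
    f=lambda X:np.r_[(proj("top",X)-pt).ravel(),(proj("scene",X)-ps).ravel()]
    r=least_squares(f,[.5,0,.05]); return r.x,np.abs(r.fun).max()
E
python3 - <<'E'
from h import *
def fit(ptop,pscn,lx,ly,z,guess,wt=1):
    L=np.array([[lx,ly],[lx,-ly],[-lx,-ly],[-lx,ly]])/2
    def pts(q):
        c,s=np.cos(q[2]),np.sin(q[2]); P=L@np.array([[c,s],[-s,c]])+q[:2]; return np.c_[P,np.full(4,z)]
    def f(q):
        r=[]
        for n,o in(("top",ptop),("scene",pscn)):
            for i,p in o.items(): r.append(proj(n,pts(q)[i])[0]-p)
        return np.concatenate(r)
    r=least_squares(f,guess); print(r.x.round(4),np.degrees(r.x[2]).round(1),r.fun.reshape(-1,2).round(1).tolist())
# order: 0 far-left,1 far-right,2 near-right,3 near-left
d=lambda P,*a:dict(zip(range(4),px(P,*a)))
print(onplane("top",px([[118,124],[234,131],[213,350],[102,337]],310,225,8),.01))
print("slide"); fit(d([[118,124],[234,131],[213,350],[102,337]],310,225,8),d([[343,82],[383,155],[175,220],[137,150]],250,250,7),.08,.04,.01,[.5,0,0])
print("spacer"); fit(d([[582,102],[692,106],[684,316],[572,307]],310,225,8),d([[617,380],[668,452],[452,537],[402,462]],250,250,7),.08,.04,.008,[.5,0,0])
print("stage"); 
p=px([[515,150],[400,548],[90,462]],210,190,10);q=px([[605,450],[172,520],[122,350]],240,165,10)
fit(dict(zip([1,2,3],p)),dict(zip([1,2,3],q)),.13,.10,.012,[.6,.2,-.2])
print("knob",tri(px([[422,310]],210,190,10),px([[382,375]],240,165,10)))
c=cams()
for n in c: print(n,-c[n]["R"].T@c[n]["t"])
def crop(im,x0,y0,w,h,k): return cv2.resize(im[y0:y0+h,x0:x0+w],None,fx=k,fy=k,interpolation=cv2.INTER_CUBIC)
for n,a,f in(("top",(218,195,34,44,13),"e"),("scene",(250,168,46,40,15),"g")):
    im=c[n]["pixels"][:,:,::-1].astype(float)
    im=(np.clip(im/255,0,1)**2.5*255).astype(np.uint8)
    cv2.imwrite(f"pics/{f}.png",crop(im,*a))
E
```

```text
[[ 0.49893932 -0.10276146  0.01      ]
 [ 0.49679247 -0.14763483  0.01      ]
 [ 0.41193347 -0.14033915  0.01      ]
 [ 0.41633436 -0.09776981  0.01      ]]
slide
[ 0.4575 -0.1234 -0.0728] -4.2 [[1.2, 0.1], [-0.4, 0.3], [0.0, -1.4], [0.9, -0.9], [-0.9, 0.7], [-0.4, -0.4], [-0.3, -0.6], [-0.5, -0.4]]
spacer
[ 0.471  -0.3016 -0.0422] -2.4 [[0.3, -0.5], [-0.5, -0.3], [-0.3, -0.8], [0.6, -0.4], [-0.7, -0.1], [0.3, 0.9], [-0.2, 0.6], [-0.8, -0.5]]
stage
[ 0.5592  0.1611 -0.2431] -13.9 [[0.1, -0.5], [-0.0, -0.6], [0.1, -0.1], [-0.1, 0.7], [-0.3, 0.5], [-0.7, -0.7]]
knob (array([0.55012958, 0.11811666, 0.04857656]), np.float64(0.00940123056065545))
scene [ 0.08398038 -0.96917931  0.83129472]
top [ 0.28546034 -0.11284166  1.43240311]
```

View pics/e.png

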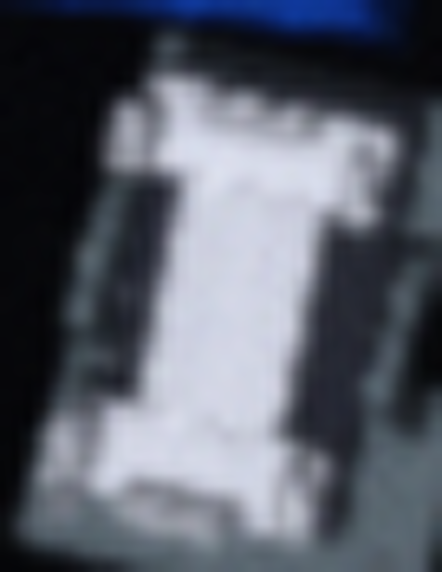

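View pics/g.png

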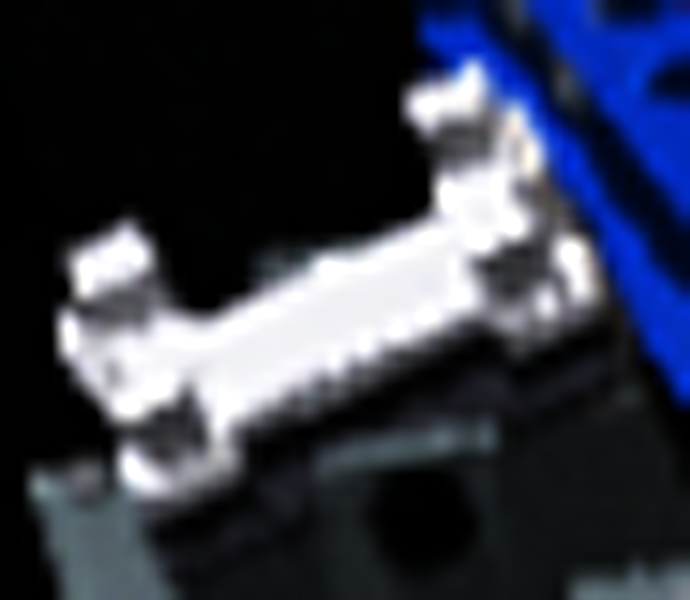

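```bash
cat > stage.py <<'E'
from h import *
p=px([[515,150],[400,548],[90,462]],210,190,10);q=px([[605,450],[172,520],[122,350]],240,165,10)
kt=px([[422,310]],210,190,10);ks=px([[382,375]],240,165,10)
E_=[("top",17,px([[182,185],[145,405]],218,195,13)),("top",-17,px([[320,225],[285,430]],218,195,13)),
("scene",-17,px([[225,430],[480,315]],250,168,15)),("scene",17,px([[200,335],[440,215]],250,168,15))]
B=np.array([[.065,-.05,.012],[-.065,-.05,.012],[-.065,.05,.012]])
def Rst(q): return Rn.from_euler("z",q[2]).as_matrix()
def seat(q,P):
    R=Rn.from_euler("y",-q[3]).as_matrix()
    S=np.atleast_2d(P)@R.T+R@[0,0,.071-q[4]]+[0,0,q[4]]
    return S@Rst(q).T+[q[0],q[1],0]
def f(v,full=False):
    r=[]
    W=B@Rst(v).T+[v[0],v[1],0]
    r+=list((proj("top",W)-p).ravel())+list((proj("scene",W)-q).ravel())
    for n,y,l in E_:
        a,b=proj(n,seat(v,[[-.03,y/1000,0],[.03,y/1000,0]])); d=(b-a)/np.linalg.norm(b-a)
        for t in l: r.append(2*(d[0]*(t-a)[1]-d[1]*(t-a)[0]))
    r.append((v[4]-.0485)/.002)
    return np.array(r)
def solve():
    return least_squares(f,[.559,.161,-.243,.33,.0485])
E
python3 - <<'E'
from stage import *
r=solve(); v=r.x; print(v.round(4),np.degrees(v[3]),r.fun.round(2)); 
J=r.jac; print(np.sqrt(np.diag(np.linalg.inv(J.T@J))).round(4)); print("seat",seat(v,[0,0,0]))
c=cams()
for n,a,g in(("top",(205,185,65,65,9),"m"),("scene",(235,160,80,65,9),"n")):
    x0,y0,w,h,k=a; im=cv2.resize(np.ascontiguousarray(c[n]["pixels"][y0:y0+h,x0:x0+w,::-1]),None,fx=k,fy=k,interpolation=cv2.INTER_CUBIC)
    def dr(X,col):
        u=((proj(n,X)-[x0,y0]+.5)*k-.5); cv2.polylines(im,[np.round(u*8).astype(np.int32)],True,col,1,cv2.LINE_AA,3)
    dr(seat(v,[[-.0435,-.0235,0],[.0435,-.0235,0],[.0435,.0235,0],[-.0435,.0235,0]]),(0,0,255))
    dr(seat(v,[[-.0435,-.0235,.014],[.0435,-.0235,.014],[.0435,.0235,.014],[-.0435,.0235,.014]]),(0,200,0))
    dr(seat(v,[[-.027,-.017,0],[.027,-.017,0],[.027,.017,0],[-.027,.017,0]]),(255,0,255))
    b=np.array([[.065,-.05,.012],[-.065,-.05,.012],[-.065,.05,.012],[.065,.05,.012]])
    dr(b@Rst(v).T+[v[0],v[1],0],(255,100,0))
    cv2.imwrite(f"pics/{g}.png",im)
E
```

```text
[ 0.5604  0.1607 -0.2378  0.3578  0.0491] 20.49885548779127 [ 0.11 -1.02  0.26 -1.05  0.3  -0.38  0.34  0.62  0.22  0.53 -0.32 -0.7
 -0.93  0.1  -1.41 -0.38  1.2   2.22  1.    0.57  0.31]
[0.0012 0.0006 0.0165 0.0339 0.002 ]
seat [[0.55299972 0.16251258 0.06961488]]
```

View pics/m.png

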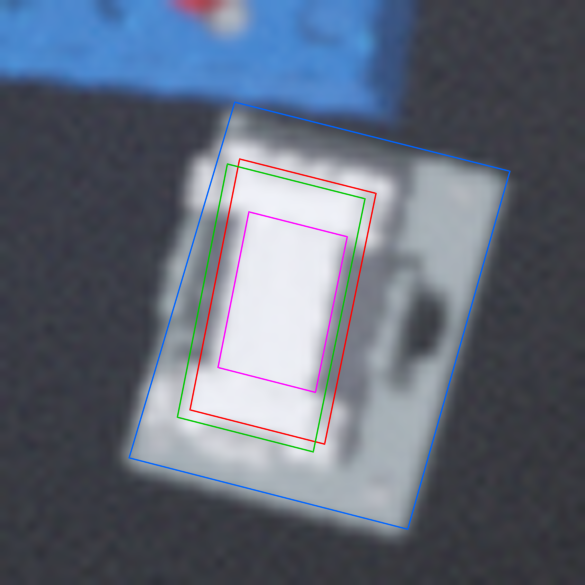

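View pics/n.png

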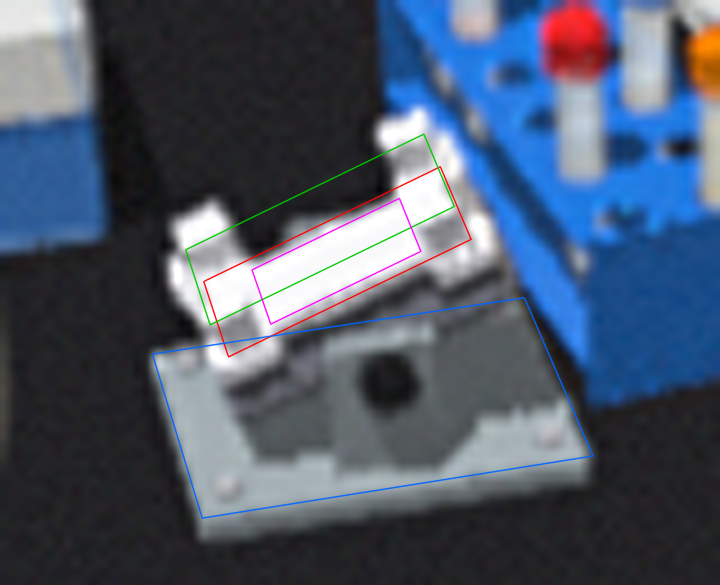

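```bash
cat >> h.py <<'E'
def pose(s=None):
    s=s or state(); w,x,y,z=s["ee_rot"]; return np.array(s["ee_pos"]),Rn.from_quat([x,y,z,w])
def down(yaw,tilt=0): # tool x along yaw, raised by tilt ; tool z = -normal
    x=Rn.from_euler("z",yaw).as_matrix()@np.array([np.cos(tilt),0,np.sin(tilt)]); z=Rn.from_euler("z",yaw).as_matrix()@np.array([np.sin(tilt),0,-np.cos(tilt)])
    return Rn.from_matrix(np.c_[x,np.cross(z,x),z])
def rows(p0,R0,p1,R1,n):
    w=(R0.inv()*R1).as_rotvec(); out=[]
    for i in range(n):
        Ri=R0*Rn.from_rotvec(w*i/n)
        out.append(list((Ri.inv().apply((p1-p0)/n)/.06).round(3))+list((w/n/np.pi).round(4)))
    print("deg/row",np.degrees(np.linalg.norm(w))/n,"mm/row",1000*np.linalg.norm(p1-p0)/n)
    for o in out: print([float(a) for a in o])
E
python3 - <<'E'
from h import *
p,R=pose(); rows(p,R,np.array([.471,-.3016,.09]),down(-.042),10)
E
```

```text
deg/row 1.9471690410861555 mm/row 39.89647274911299
[0.603, -0.164, 0.228, -0.0, 0.0, 0.0108]
[0.597, -0.184, 0.228, -0.0, 0.0, 0.0108]
[0.59, -0.204, 0.228, -0.0, 0.0, 0.0108]
[0.583, -0.224, 0.228, -0.0, 0.0, 0.0108]
[0.575, -0.244, 0.228, -0.0, 0.0, 0.0108]
[0.567, -0.263, 0.228, -0.0, 0.0, 0.0108]
[0.557, -0.283, 0.228, -0.0, 0.0, 0.0108]
[0.547, -0.301, 0.228, -0.0, 0.0, 0.0108]
[0.537, -0.32, 0.228, -0.0, 0.0, 0.0108]
[0.526, -0.338, 0.228, -0.0, 0.0, 0.0108]
```

>>> send_rows:
  motion:
    - [0.603,-0.164,0.228,0,0,0.0108]
    - [0.597,-0.184,0.228,0,0,0.0108]
    - [0.59,-0.204,0.228,0,0,0.0108]
    - [0.583,-0.224,0.228,0,0,0.0108]
    - [0.575,-0.244,0.228,0,0,0.0108]
    - [0.567,-0.263,0.228,0,0,0.0108]
    - [0.557,-0.283,0.228,0,0,0.0108]
    - [0.547,-0.301,0.228,0,0,0.0108]
    - [0.537,-0.32,0.228,0,0,0.0108]
    - [0.526,-0.338,0.228,0,0,0.0108]
  grip: 0.35

```text
clock: 1.55
ee_pos: [0.472, -0.3011, 0.0894]
ee_rot: [0.0, 1.0, -0.021, 0.0]
contact_force: [0.9, 0.2, 0.8]
opening: 0.0619
```

>>> send_rows:
  motion:
    - [0,0,0,0,0,0]
    - [0,0,0,0,0,0]

```text
clock: 1.8
ee_pos: [0.4707, -0.302, 0.09]
ee_rot: [0.0, 1.0, -0.02, -0.0]
contact_force: [-0.4, 0.4, -0.3]
opening: 0.0621
```

```bash
python3 - <<'E'
from h import *
p,R=pose(); s=state(); print(p,R.as_matrix().round(3),s["clock"],s["contact_force"],s["opening"])
c=cams()
for n,x0,y0 in(("top",340,200),("scene",260,240)):
    cv2.imwrite(f"pics/r1{n}.png",cv2.resize(c[n]["pixels"][y0:y0+100,x0:x0+130,::-1],None,fx=6,fy=6,interpolation=cv2.INTER_CUBIC))
rows(p,R,np.array([.471,-.3016,.003]),down(-.042),5)
E
```

```text
[ 0.47071473 -0.30197623  0.08996611] [[ 0.999 -0.041 -0.   ]
 [-0.041 -0.999 -0.   ]
 [-0.     0.    -1.   ]] 1.8 [-0.38412693  0.4315886  -0.34733611] 0.062113058277664675
deg/row 0.0155583170922205 mm/row 17.393478918281662
[0.001, -0.001, 0.29, 0.0, 0.0, 0.0001]
[0.001, -0.001, 0.29, 0.0, 0.0, 0.0001]
[0.001, -0.001, 0.29, 0.0, 0.0, 0.0001]
[0.001, -0.001, 0.29, 0.0, 0.0, 0.0001]
[0.001, -0.001, 0.29, 0.0, 0.0, 0.0001]
```

View pics/r1scene.png

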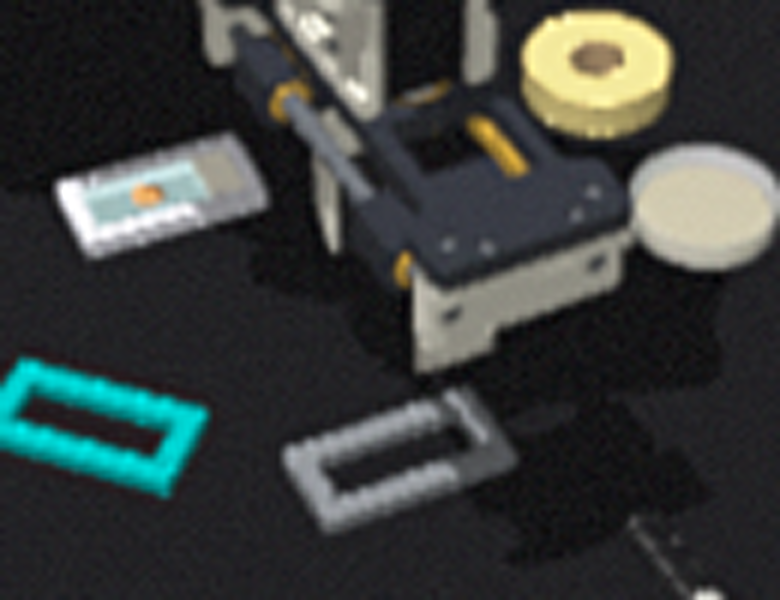

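The gripper is 9 cm over the grey frame (scene 326,316), with the jaws across its width and no collisions in sight. I'll descend and grasp.

>>> send_rows:
  motion:
    - [0,0,0.35,0,0,0]
    - [0,0,0.35,0,0,0]
    - [0,0,0.35,0,0,0]
    - [0,0,0.25,0,0,0]
    - [0,0,0.14,0,0,0]
    - [0,0,0,0,0,0]

```text
clock: 2.65
ee_pos: [0.4708, -0.3019, 0.0034]
ee_rot: [-0.0, 1.0, -0.021, -0.0]
contact_force: [0.1, 0.1, 0.8]
opening: 0.0618
```

>>> send_rows:
  motion:
    - [0,0,0,0,0,0]
    - [0,0,0,0,0,0]
    - [0,0,0,0,0,0]
    - [0,0,0,0,0,0]
  grip: -1

```text
clock: 3.15
ee_pos: [0.4713, -0.3019, 0.004]
ee_rot: [0.0, 1.0, -0.021, 0.0]
contact_force: [0.3, 0.8, 3.3]
opening: 0.0392
```

```bash
python3 - <<'E'
from stage import *
v=solve().x; c=seat(v,[0,0,0])[0]; t=v[3]; yaw=-.235
Rt=down(yaw,t); n=-Rt.apply([0,0,1]); print(c,n)
p,R=pose(); a=np.array([.471,-.302,.20]); rows(p,R,a,R,5)
h=c+n*.065; print("hover",h); rows(a,R,h+[0,0,.05],Rt,14)
E
```

```text
[0.55299972 0.16251258 0.06961488] [-0.3405635   0.08153898  0.93667918]
deg/row 0.0 mm/row 39.203888196026995
[-0.0, 0.001, -0.653, 0.0, 0.0, 0.0]
[-0.0, 0.001, -0.653, 0.0, 0.0, 0.0]
[-0.0, 0.001, -0.653, 0.0, 0.0, 0.0]
[-0.0, 0.001, -0.653, 0.0, 0.0, 0.0]
[-0.0, 0.001, -0.653, 0.0, 0.0, 0.0]
hover [0.53086309 0.16781261 0.13049903]
deg/row 1.6602322383771926 mm/row 33.858029536702695
[0.048, -0.562, 0.023, -0.0008, 0.0081, 0.0044]
[0.04, -0.562, 0.023, -0.0008, 0.0081, 0.0044]
[0.031, -0.563, 0.022, -0.0008, 0.0081, 0.0044]
[0.023, -0.563, 0.022, -0.0008, 0.0081, 0.0044]
[0.015, -0.564, 0.021, -0.0008, 0.0081, 0.0044]
[0.007, -0.564, 0.02, -0.0008, 0.0081, 0.0044]
[-0.001, -0.564, 0.018, -0.0008, 0.0081, 0.0044]
[-0.01, -0.564, 0.017, -0.0008, 0.0081, 0.0044]
[-0.018, -0.564, 0.015, -0.0008, 0.0081, 0.0044]
[-0.026, -0.564, 0.013, -0.0008, 0.0081, 0.0044]
[-0.034, -0.563, 0.011, -0.0008, 0.0081, 0.0044]
[-0.042, -0.563, 0.009, -0.0008, 0.0081, 0.0044]
[-0.05, -0.562, 0.006, -0.0008, 0.0081, 0.0044]
[-0.057, -0.561, 0.003, -0.0008, 0.0081, 0.0044]
```

>>> send_rows:
  motion:
    - [0,0,-0.3,0,0,0]
    - [0,0,-0.7,0,0,0]
    - [0,0,-0.8,0,0,0]
    - [0,0,-0.8,0,0,0]
    - [0,0,-0.65,0,0,0]

```text
clock: 3.88
ee_pos: [0.471, -0.3018, 0.2004]
ee_rot: [0.0, 1.0, -0.021, 0.0]
contact_force: [-0.6, -1.4, -0.9]
opening: 0.0393
```

>>> send_rows:
  motion:
    - [0.05,-0.56,0.02,-0.0008,0.0081,0.0044]
    - [0.04,-0.56,0.02,-0.0008,0.0081,0.0044]
    - [0.03,-0.56,0.02,-0.0008,0.0081,0.0044]
    - [0.02,-0.56,0.02,-0.0008,0.0081,0.0044]
    - [0.015,-0.56,0.02,-0.0008,0.0081,0.0044]
    - [0.01,-0.56,0.02,-0.0008,0.0081,0.0044]
    - [0,-0.56,0.02,-0.0008,0.0081,0.0044]

```text
clock: 4.75
ee_pos: [0.5009, -0.0671, 0.1891]
ee_rot: [0.011, 0.994, -0.069, 0.089]
contact_force: [1.0, -1.3, -0.8]
opening: 0.0395
```

>>> send_rows:
  motion:
    - [-0.01,-0.56,0.02,-0.0008,0.0081,0.0044]
    - [-0.02,-0.56,0.015,-0.0008,0.0081,0.0044]
    - [-0.026,-0.56,0.013,-0.0008,0.0081,0.0044]
    - [-0.034,-0.56,0.01,-0.0008,0.0081,0.0044]
    - [-0.042,-0.56,0.01,-0.0008,0.0081,0.0044]
    - [-0.05,-0.56,0.006,-0.0008,0.0081,0.0044]
    - [-0.057,-0.56,0.003,-0.0008,0.0081,0.0044]
    - [0,0,0,0,0,0]

```text
clock: 5.75
ee_pos: [0.5304, 0.1675, 0.1787]
ee_rot: [0.021, 0.977, -0.115, 0.176]
contact_force: [-0.8, -0.1, -0.8]
opening: 0.039
```

```bash
cat >> h.py <<'E'
def ov(n,box,name,polys):
    x0,y0,w,h,k=box; im=cv2.resize(np.ascontiguousarray(cams()[n]["pixels"][y0:y0+h,x0:x0+w,::-1]),None,fx=k,fy=k,interpolation=cv2.INTER_CUBIC)
    for X,col in polys:
        u=((proj(n,X)-[x0,y0]+.5)*k-.5); cv2.polylines(im,[np.round(u*8).astype(np.int32)],True,col,1,cv2.LINE_AA,3)
    cv2.imwrite(f"pics/{name}.png",im)
E
python3 - <<'E'
from stage import *
p,R=pose(); s=state(); print(p,s["clock"],s["contact_force"],s["opening"])
def part(zlo,zs,dx=0): return [p+R.apply(np.array([[.04+dx,.02,z],[.04+dx,-.02,z],[-.04+dx,-.02,z],[-.04+dx,.02,z]])) for z in zs]
P=[(q,(0,0,255)) for q in part(0,[.004,-.004])]
ov("top",(195,160,80,75,9),"r2top",P); ov("scene",(225,120,95,80,8),"r2scene",P)
E
```

```text
[0.53040563 0.16745194 0.17869414] 5.75 [-0.80399361 -0.07909577 -0.78796208] 0.03895945037401641
```

View pics/r2top.png

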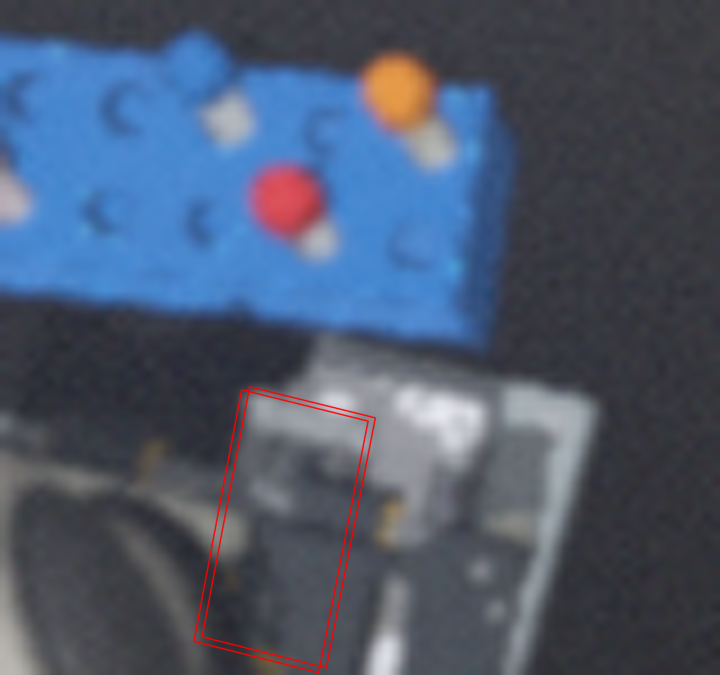

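View pics/r2scene.png

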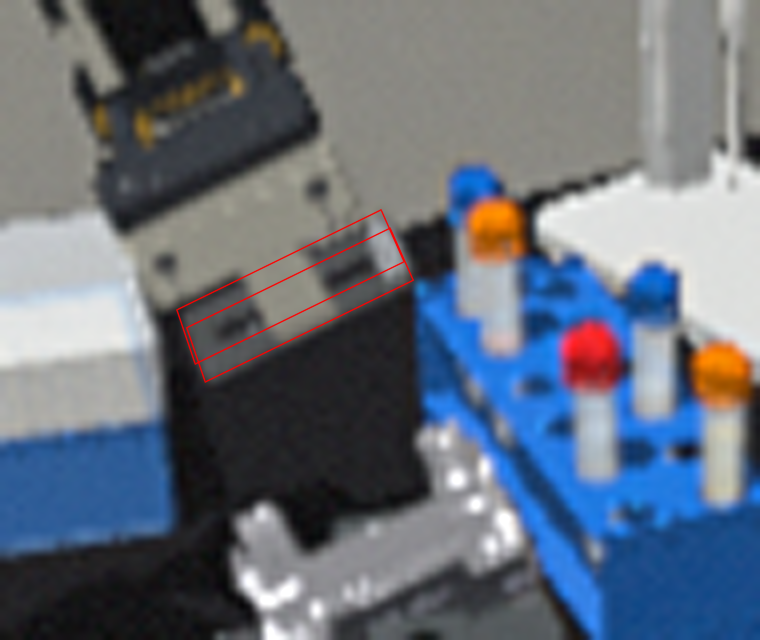

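The held spacer matches the predicted outline in both views, e.g. its right end at scene crop (400,240), so it sits centred in the grip. I'll lower it to just above the lips and compare.

```bash
python3 - <<'E'
from stage import *
v=solve().x; c=seat(v,[0,0,0])[0]; t=v[3]; yaw=-.235
Rt=down(yaw,t); n=-Rt.apply([0,0,1]); p,R=pose()
print((Rt.inv()*R).as_rotvec()); rows(p,R,c+n*.030,Rt,6)
E
```

```text
[-0.00168282 -0.00087793  0.00244658]
deg/row 0.029569484866428738 mm/row 13.723049139933016
[-0.049, -0.009, 0.223, 0.0001, 0.0, -0.0001]
[-0.049, -0.009, 0.223, 0.0001, 0.0, -0.0001]
[-0.049, -0.009, 0.223, 0.0001, 0.0, -0.0001]
[-0.049, -0.009, 0.223, 0.0001, 0.0, -0.0001]
[-0.049, -0.009, 0.223, 0.0001, 0.0, -0.0001]
[-0.049, -0.009, 0.223, 0.0001, 0.0, -0.0001]
```

>>> send_rows:
  motion:
    - [-0.05,-0.01,0.3,0,0,0]
    - [-0.05,-0.01,0.3,0,0,0]
    - [-0.05,-0.01,0.3,0,0,0]
    - [-0.05,-0.01,0.25,0,0,0]
    - [-0.05,-0.01,0.18,0,0,0]
    - [-0.05,-0.01,0,0,0,0]
    - [0,0,0,0,0,0]

```text
clock: 6.82
ee_pos: [0.5425, 0.1665, 0.0986]
ee_rot: [0.021, 0.977, -0.116, 0.177]
contact_force: [0.7, 0.2, 0.4]
opening: 0.0395
```

```bash
python3 - <<'E'
from stage import *
v=solve().x
p,R=pose(); s=state(); print(p,s["clock"],s["contact_force"],s["opening"])
def part(zs): return [p+R.apply(np.array([[.04,.02,z],[.04,-.02,z],[-.04,-.02,z],[-.04,.02,z]])) for z in zs]
P=[(q,(0,0,255)) for q in part([.004,-.004])]
P2=P+[(seat(v,[[-.0435,-.0235,z],[.0435,-.0235,z],[.0435,.0235,z],[-.0435,.0235,z]]),(0,220,0)) for z in (0,.014)]
ov("top",(200,180,70,60,10),"r3top",P2); ov("scene",(240,150,60,55,12),"r3scene",P); ov("scene",(240,150,60,55,12),"r3scene2",P2)
E
```

```text
[0.54287506 0.16654003 0.09898229] 6.925 [ 0.40920626 -0.3735848  -0.07286332] 0.0390191119785248
```

View pics/r3top.png

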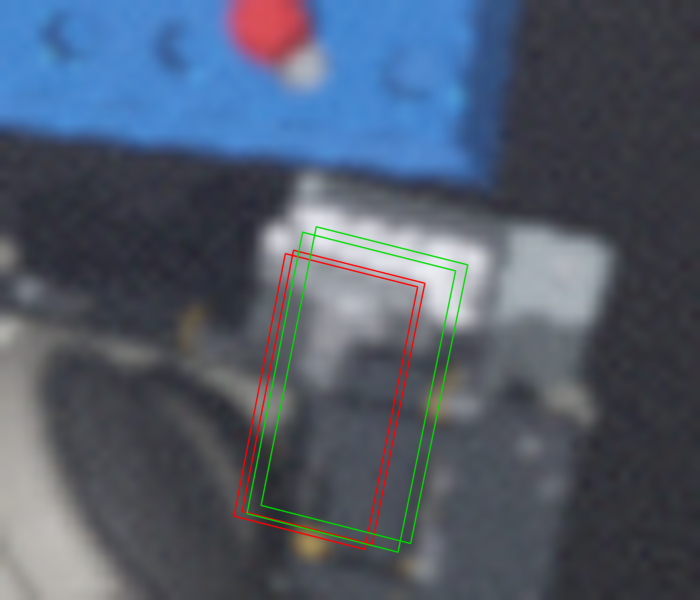

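View pics/r3scene.png

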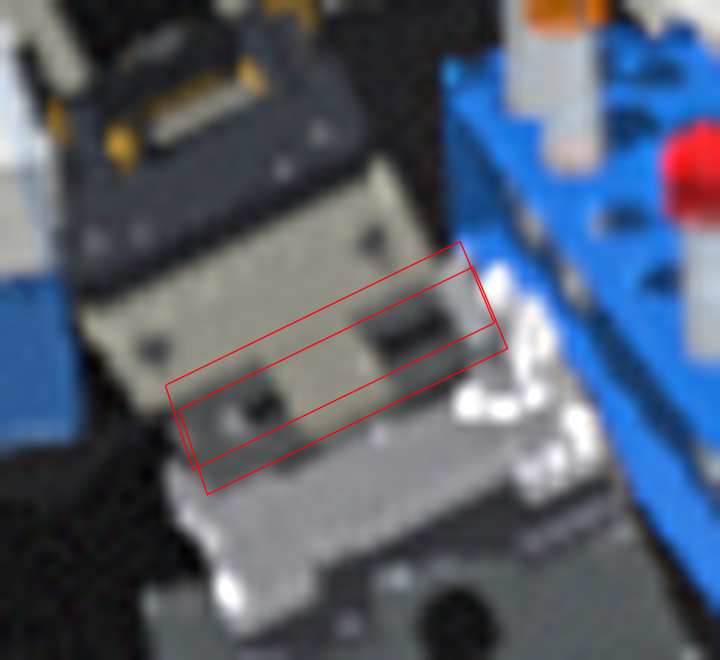

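View pics/r3scene2.png

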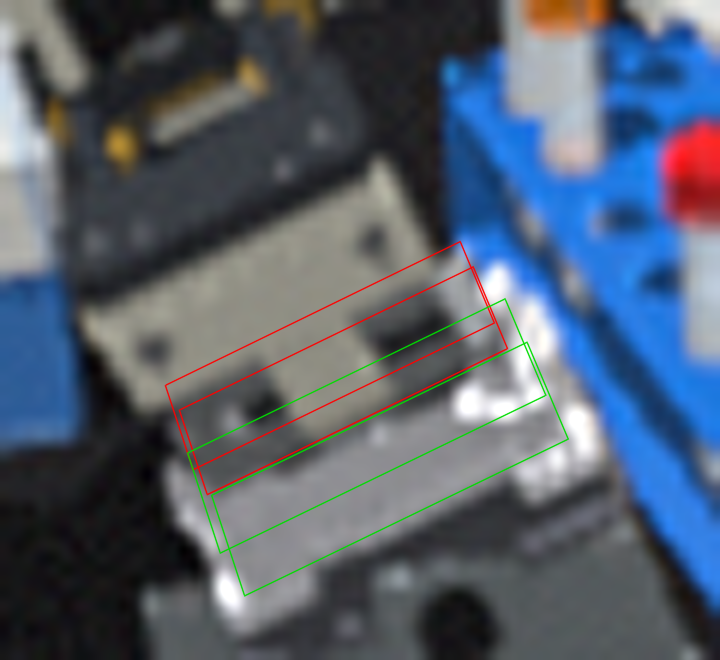

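```bash
python3 - <<'E'
from stage import *
v=solve().x
for z in(.014,.017,.0195):
    X=seat(v,[[0,0,z],[.01,0,z],[0,.01,z]]); u=proj("top",X); print("top",z,u[0],(u[1]-u[0])/10,(u[2]-u[0])/10)
print("obs",px([[219,314]],218,195,13), px([[100,292],[338,335]],218,195,13))
for y in(.025,.027,.029):
    X=seat(v,[[0,y,.0195],[.01,y,.0195],[0,y+.01,.0195]]); u=proj("scene",X); print("scene",y,u[0],(u[1]-u[0])/10,(u[2]-u[0])/10)
print("obs",px([[272,165]],250,168,15))
E
```

```text
top 0.014 [234.55679177 218.80799148] [ 0.06508545 -0.32380755] [-0.32326793 -0.08203379]
top 0.017 [234.27201777 218.96177334] [ 0.06518291 -0.32447724] [-0.3239472 -0.0822145]
top 0.0195 [234.03377577 219.09042728] [ 0.06526431 -0.32503744] [-0.32451544 -0.0823657 ]
obs [[234.38461538 218.69230769]] [[225.23076923 217.        ]
 [243.53846154 220.30769231]]
scene 0.025 [267.49315676 179.17015495] [ 0.30467335 -0.14799445] [-0.0627703  -0.16841623]
scene 0.027 [267.36708431 178.83189551] [ 0.30434707 -0.14784705] [-0.06263776 -0.16806061]
scene 0.029 [267.24127862 178.49435182] [ 0.3040215  -0.14769995] [-0.06250564 -0.16770612]
obs [[267.66666667 178.53333333]]
```

The lip-symmetry check agrees with the model pocket centre within 1 mm in both views, so I'll lower the spacer in.

```bash
python3 - <<'E'
from stage import *
v=solve().x; c=seat(v,[0,0,0])[0]; p,R=pose()
print("tool-frame offset to seat",R.inv().apply(c-p)*1000)
E
```

```text
tool-frame offset to seat [-1.96850858e-02  1.41468867e+00  3.10530916e+01]
```

>>> send_rows:
  motion:
    - [0,0.02,0.1,0,0,0]
    - [0,0,0.1,0,0,0]
    - [0,0,0.1,0,0,0]
    - [0,0,0.08,0,0,0]
    - [0,0,0,0,0,0]

```text
clock: 7.75
ee_pos: [0.5499, 0.1631, 0.0763]
ee_rot: [0.021, 0.977, -0.116, 0.176]
contact_force: [0.8, -0.1, -0.6]
opening: 0.0393
```

>>> send_rows:
  motion:
    - [0,0,0.025,0,0,0]
    - [0,0,0.015,0,0,0]
    - [0,0,0,0,0,0]

```text
clock: 8.12
ee_pos: [0.5509, 0.1631, 0.0747]
ee_rot: [0.021, 0.977, -0.116, 0.177]
contact_force: [0.1, -0.5, -1.0]
opening: 0.0394
```

>>> send_rows:
  motion:
    - [0,0,0.015,0,0,0]
    - [0,0,0,0,0,0]

```text
clock: 8.38
ee_pos: [0.5513, 0.163, 0.0739]
ee_rot: [0.021, 0.977, -0.116, 0.177]
contact_force: [0.0, 0.9, 0.5]
opening: 0.0393
```

>>> send_rows:
  motion:
    - [0,0,0.015,0,0,0]
    - [0,0,0,0,0,0]

```text
clock: 8.62
ee_pos: [0.5516, 0.163, 0.0732]
ee_rot: [0.021, 0.977, -0.116, 0.177]
contact_force: [-0.6, -0.1, 2.3]
opening: 0.0393
```

>>> send_rows:
  motion:
    - [0,0,0.01,0,0,0]
    - [0,0,0,0,0,0]

```text
clock: 8.88
ee_pos: [0.5518, 0.1629, 0.0726]
ee_rot: [0.021, 0.977, -0.116, 0.177]
contact_force: [-1.0, -0.2, 4.3]
opening: 0.0393
```

```bash
python3 - <<'E'
from h import *
s=state(); p,R=pose(s); print(R.inv().apply(s["contact_force"]),R.inv().apply(s["wrist_torque"]),p)
E
```

```text
[ 0.59701806  0.48516288 -4.34397959] [-0.02215258 -0.31427274  0.00782679] [0.55182127 0.16292973 0.07257763]
```

>>> send_rows:
  motion:
    - [0,0,0,0,0,0]
    - [0,0,0,0,0,0]
    - [0,0,0,0,0,0]
    - [0,0,0,0,0,0]
  grip: 0.3

```text
clock: 9.38
ee_pos: [0.5516, 0.1629, 0.0723]
ee_rot: [0.021, 0.977, -0.116, 0.176]
contact_force: [0.0, 0.2, -0.6]
opening: 0.0595
```

>>> send_rows:
  motion:
    - [0,0,-0.2,0,0,0]
    - [0,0,-0.4,0,0,0]
    - [0,0,-0.6,0,0,0]
    - [0,0,-0.6,0,0,0]
    - [0,0,-0.5,0,0,0]

```text
clock: 10.0
ee_pos: [0.5042, 0.1746, 0.2039]
ee_rot: [0.021, 0.977, -0.116, 0.177]
contact_force: [-0.3, -0.2, 0.1]
opening: 0.0597
```

```bash
python3 - <<'E'
from stage import *
p,R=pose(); a=np.array([.4575,-.1234,.17]); print(p)
rows(p,R,a,down(-.073),10)
E
```

```text
[0.50416618 0.17458301 0.20388707]
deg/row 2.257563643345418 mm/row 30.35126686718604
[0.019, 0.501, 0.067, 0.0009, -0.0114, -0.0052]
[0.013, 0.502, 0.065, 0.0009, -0.0114, -0.0052]
[0.007, 0.502, 0.063, 0.0009, -0.0114, -0.0052]
[0.001, 0.502, 0.062, 0.0009, -0.0114, -0.0052]
[-0.005, 0.502, 0.06, 0.0009, -0.0114, -0.0052]
[-0.011, 0.502, 0.059, 0.0009, -0.0114, -0.0052]
[-0.017, 0.502, 0.058, 0.0009, -0.0114, -0.0052]
[-0.023, 0.502, 0.057, 0.0009, -0.0114, -0.0052]
[-0.029, 0.502, 0.057, 0.0009, -0.0114, -0.0052]
[-0.035, 0.501, 0.057, 0.0009, -0.0114, -0.0052]
```

>>> send_rows:
  motion:
    - [0.02,0.5,0.065,0.0009,-0.0114,-0.0052]
    - [0.01,0.5,0.065,0.0009,-0.0114,-0.0052]
    - [0.01,0.5,0.063,0.0009,-0.0114,-0.0052]
    - [0,0.5,0.062,0.0009,-0.0114,-0.0052]
    - [-0.005,0.5,0.06,0.0009,-0.0114,-0.0052]
    - [-0.01,0.5,0.06,0.0009,-0.0114,-0.0052]
    - [-0.02,0.5,0.06,0.0009,-0.0114,-0.0052]
    - [-0.02,0.5,0.06,0.0009,-0.0114,-0.0052]
    - [-0.03,0.5,0.06,0.0009,-0.0114,-0.0052]
    - [-0.035,0.5,0.06,0.0009,-0.0114,-0.0052]

```text
clock: 11.25
ee_pos: [0.4581, -0.1234, 0.1683]
ee_rot: [0.001, 0.999, -0.036, -0.001]
contact_force: [1.2, -0.1, -0.3]
opening: 0.0597
```

>>> send_rows:
  motion:
    - [0,0,0,0,0,0]
    - [0,0,0,0,0,0]

```text
clock: 11.5
ee_pos: [0.4582, -0.122, 0.1679]
ee_rot: [0.0, 0.999, -0.036, -0.001]
contact_force: [0.6, 0.2, -0.6]
opening: 0.0598
```

```bash
python3 - <<'E'
from stage import *
v=solve().x; p,R=pose(); print(p,R.as_matrix()[:,0])
P=[(seat(v,[[-.04,-.02,z],[.04,-.02,z],[.04,.02,z],[-.04,.02,z]]),(0,0,255)) for z in (.008,)]
ov("top",(205,190,60,55,12),"r4top",[]); ov("scene",(245,160,60,50,12),"r4scene",[])
ov("top",(205,190,60,55,12),"r4topo",P); ov("scene",(245,160,60,50,12),"r4sceneo",P)
ov("scene",(230,220,110,80,7),"r4slide",[]);ov("top",(300,215,70,60,10),"r4slidet",[])
E
```

```text
[ 0.45827495 -0.12163369  0.16790368] [ 9.97460895e-01 -7.12095724e-02 -9.79258296e-04]
```

View pics/r4topo.png

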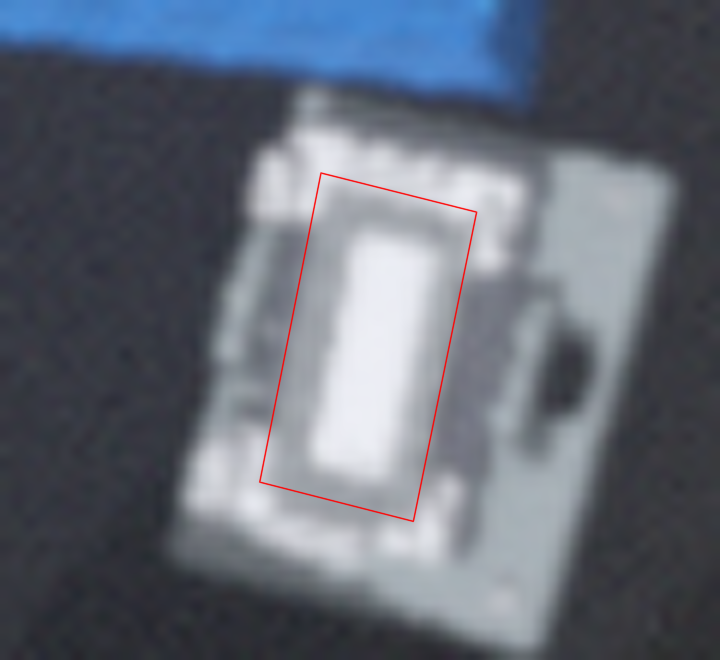

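View pics/r4sceneo.png

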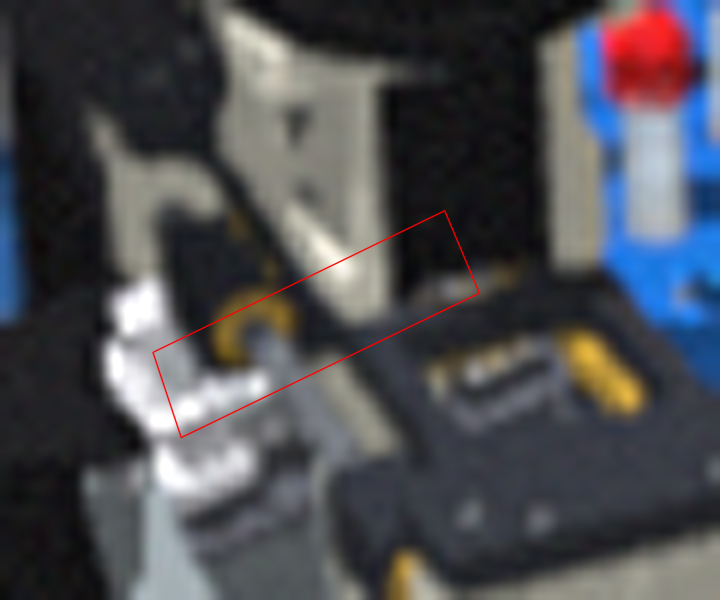

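View pics/r4scene.png

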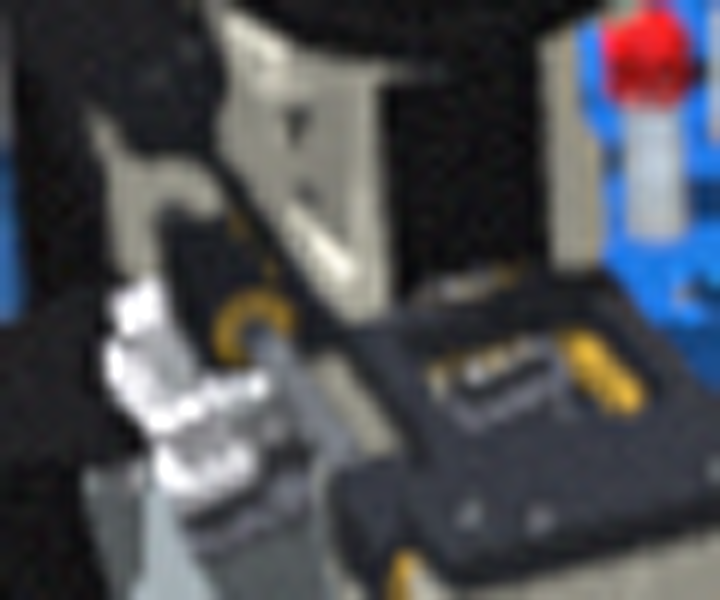

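View pics/r4slide.png

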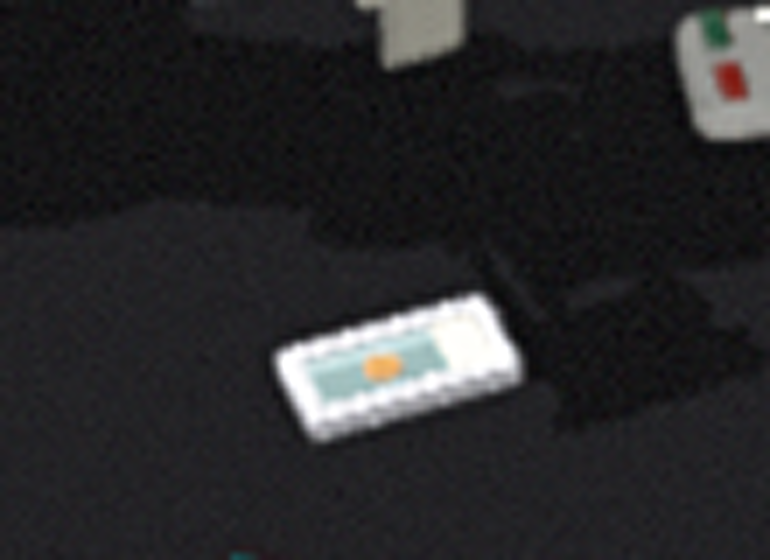

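>>> send_rows:
  motion:
    - [-0.012,0.03,0.3,0,0,0]
    - [0,0,0.6,0,0,0]
    - [0,0,0.6,0,0,0]
    - [0,0,0.6,0,0,0]
    - [0,0,0.4,0,0,0]
    - [0,0,0.2,0,0,0]
    - [0,0,0.04,0,0,0]
    - [0,0,0,0,0,0]

```text
clock: 12.6
ee_pos: [0.4578, -0.1246, 0.0038]
ee_rot: [0.001, 0.999, -0.036, -0.0]
contact_force: [-0.1, -0.5, -0.1]
opening: 0.0594
```

>>> send_rows:
  motion:
    - [0,0,0,0,0,0]
    - [0,0,0,0,0,0]
    - [0,0,0,0,0,0]
    - [0,0,0,0,0,0]
  grip: -1

```text
clock: 13.1
ee_pos: [0.4574, -0.1247, 0.0036]
ee_rot: [0.001, 0.999, -0.036, -0.001]
contact_force: [-0.6, 0.8, 6.1]
opening: 0.0398
```

```bash
python3 - <<'E'
from stage import *
p,R=pose(); print(p); s=state(); print(s["opening"])
ov("scene",(230,160,100,90,8),"r5",[]);ov("scene",(240,150,60,55,12),"r5s",[])
v=solve().x; c=seat(v,[0,0,0])[0]; Rt=down(-.235,v[3]); n=-Rt.apply([0,0,1])
a=p+[0,0,.15]; rows(a,R,c+n*.065+[0,0,.04],Rt,10)
E
```

```text
[ 0.45738894 -0.12466616  0.0035549 ]
0.03981558389472748
deg/row 2.2544835560522536 mm/row 30.204203073305838
[0.087, -0.495, -0.029, -0.0009, 0.0114, 0.0051]
[0.08, -0.496, -0.027, -0.0009, 0.0114, 0.0051]
[0.073, -0.497, -0.026, -0.0009, 0.0114, 0.0051]
[0.066, -0.498, -0.025, -0.0009, 0.0114, 0.0051]
[0.059, -0.499, -0.024, -0.0009, 0.0114, 0.0051]
[0.051, -0.5, -0.024, -0.0009, 0.0114, 0.0051]
[0.044, -0.501, -0.023, -0.0009, 0.0114, 0.0051]
[0.037, -0.502, -0.023, -0.0009, 0.0114, 0.0051]
[0.03, -0.502, -0.023, -0.0009, 0.0114, 0.0051]
[0.022, -0.502, -0.024, -0.0009, 0.0114, 0.0051]
```

View pics/r5.png

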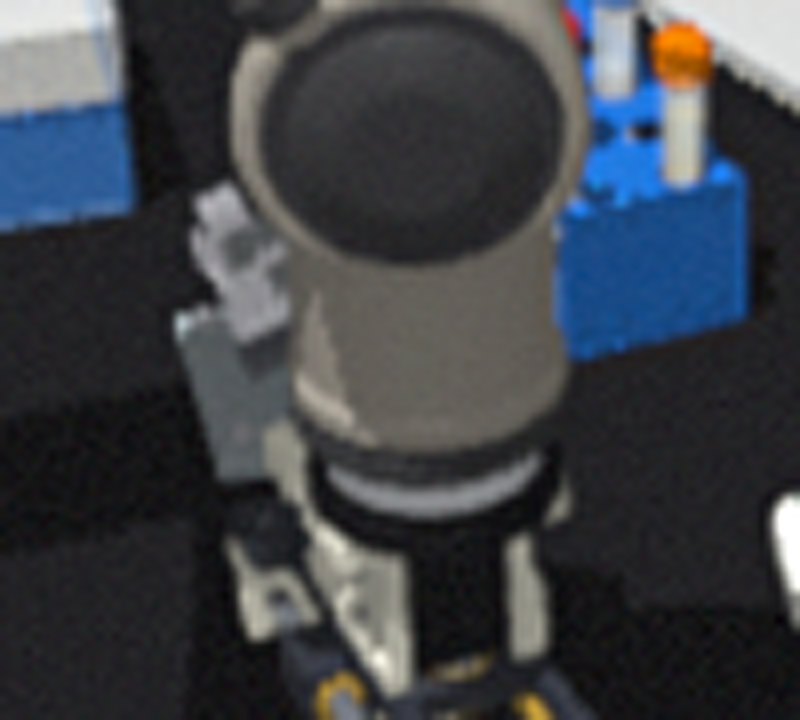

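The arm hides the slide in this view, but an opening of 39.8 mm says it is gripped. I'll lift it and carry it over the pocket.

>>> send_rows:
  motion:
    - [0,0,-0.25,0,0,0]
    - [0,0,-0.5,0,0,0]
    - [0,0,-0.6,0,0,0]
    - [0,0,-0.6,0,0,0]
    - [0,0,-0.4,0,0,0]
    - [0,0,-0.15,0,0,0]
    - [0,0,0,0,0,0]

```text
clock: 14.08
ee_pos: [0.4574, -0.1244, 0.1534]
ee_rot: [0.001, 0.999, -0.036, -0.001]
contact_force: [0.1, 0.2, -0.3]
opening: 0.039
```

>>> send_rows:
  motion:
    - [0.085,-0.5,-0.029,-0.0009,0.0114,0.0051]
    - [0.08,-0.5,-0.027,-0.0009,0.0114,0.0051]
    - [0.07,-0.5,-0.026,-0.0009,0.0114,0.0051]
    - [0.065,-0.5,-0.025,-0.0009,0.0114,0.0051]
    - [0.06,-0.5,-0.024,-0.0009,0.0114,0.0051]
    - [0.05,-0.5,-0.024,-0.0009,0.0114,0.0051]
    - [0.045,-0.5,-0.023,-0.0009,0.0114,0.0051]
    - [0.04,-0.5,-0.023,-0.0009,0.0114,0.0051]
    - [0.03,-0.5,-0.023,-0.0009,0.0114,0.0051]
    - [0.02,-0.5,-0.024,-0.0009,0.0114,0.0051]

```text
clock: 15.32
ee_pos: [0.5299, 0.1693, 0.1683]
ee_rot: [0.022, 0.977, -0.115, 0.176]
contact_force: [0.7, -1.1, -1.5]
opening: 0.0396
```

>>> send_rows:
  motion:
    - [0,0,0,0,0,0]
    - [0,0,0,0,0,0]

```text
clock: 15.58
ee_pos: [0.5298, 0.168, 0.1687]
ee_rot: [0.022, 0.978, -0.114, 0.175]
contact_force: [-0.6, -1.5, -0.7]
opening: 0.0394
```

```bash
python3 - <<'E'
from stage import *
v=solve().x; p,R=pose(); s=state(); print(p,s["clock"],s["contact_force"],s["opening"])
def part(zs): return [p+R.apply(np.array([[.04,.02,z],[.04,-.02,z],[-.04,-.02,z],[-.04,.02,z]])) for z in zs]
P=[(q,(0,0,255)) for q in part([.0036,-.0064])]
P.append((seat(v,[[-.04,-.02,.008],[.04,-.02,.008],[.04,.02,.008],[-.04,.02,.008]]),(0,200,0)))
ov("scene",(240,125,70,80,10),"r6",[]);ov("scene",(240,125,70,80,10),"r6o",P)
ov("top",(200,165,70,75,10),"r6t",P)
c=seat(v,[0,0,0])[0]; Rt=down(-.235,v[3]); n=-Rt.apply([0,0,1]); print("off mm",R.inv().apply(c-p)*1000,(R.inv()*Rt).as_rotvec()/np.pi)
E
```

```text
[0.53026857 0.16756523 0.16931424] 15.675 [ 0.78532358  0.43609349 -0.48384679] 0.03954473886675404
off mm [-12.9301551   -0.54272315 101.56137828] [0.00048866 0.00054728 0.00019097]
```

View pics/r6.png

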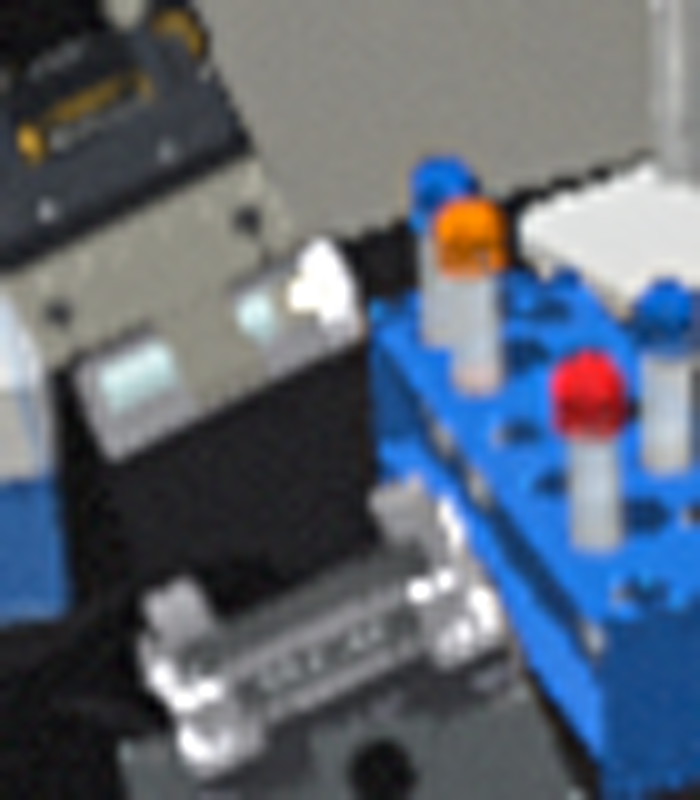

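View pics/r6o.png

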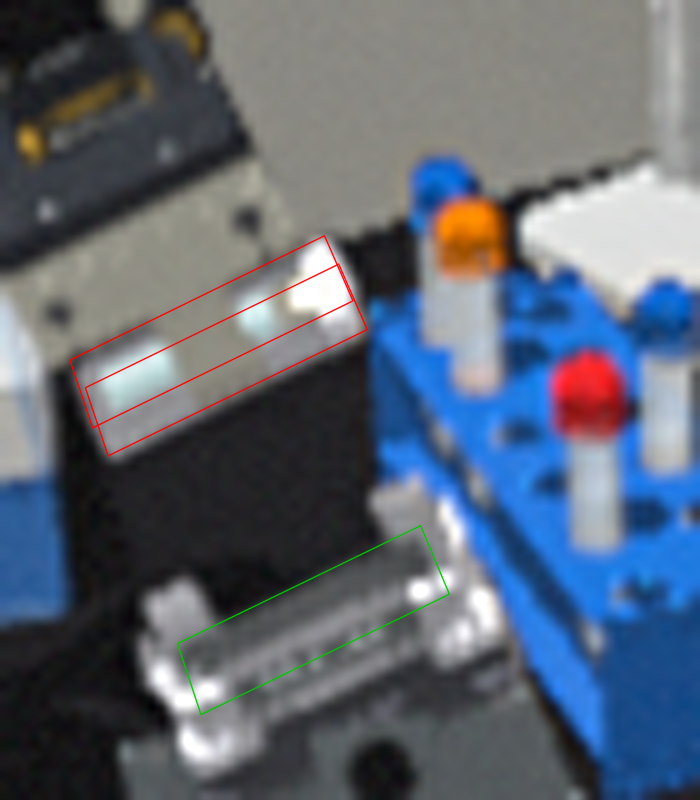

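View pics/r6t.png

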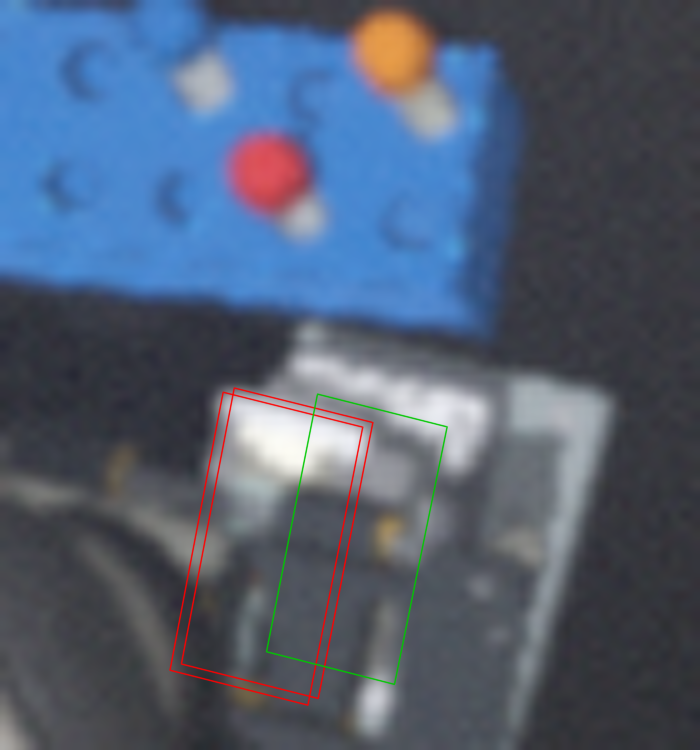

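The slide matches its predicted outline (crop corners (325,237) and (108,455)). The spacer sits inside the pocket between the walls. I'll take one closer look at the spacer's edges for the slope.

```bash
python3 - <<'E'
from stage import *
v=solve().x; c=cams()
x0,y0,w,h,k=252,172,40,32,19
im=c["scene"]["pixels"][y0:y0+h,x0:x0+w,::-1]/255.
for i in range(6):
    im=im if i==0 else im+camera("scene")["pixels"][y0:y0+h,x0:x0+w,::-1]/255.
im=np.clip(im/6*1.0,0,1)**.6
cv2.imwrite("pics/r7.png",cv2.resize((im*255).astype(np.uint8),None,fx=k,fy=k,interpolation=cv2.INTER_CUBIC))
for dt in(-.05,0,.05):
    u=v.copy();u[3]+=dt
    P=seat(u,[[-.031,-.011,.008],[.031,-.011,.008],[-.031,.011,.008],[.031,.011,.008],[-.03,-.02,.008],[.03,-.02,.008],[-.03,-.02,0],[.03,-.02,0]])
    q=((proj("scene",P)-[x0,y0]+.5)*k-.5).round(); print(dt,q.tolist(),[(round((q[i+1]-q[i])[1]/(q[i+1]-q[i])[0],3)) for i in (0,2,4,6)])
E
```

```text
-0.05 [[201.0, 396.0], [573.0, 235.0], [176.0, 322.0], [543.0, 163.0], [217.0, 424.0], [579.0, 268.0], [237.0, 464.0], [597.0, 308.0]] [np.float64(-0.433), np.float64(-0.433), np.float64(-0.431), np.float64(-0.433)]
0 [[196.0, 408.0], [560.0, 231.0], [171.0, 334.0], [531.0, 159.0], [212.0, 436.0], [566.0, 264.0], [234.0, 474.0], [587.0, 304.0]] [np.float64(-0.486), np.float64(-0.486), np.float64(-0.486), np.float64(-0.482)]
0.05 [[192.0, 420.0], [547.0, 228.0], [167.0, 346.0], [518.0, 156.0], [208.0, 447.0], [554.0, 261.0], [232.0, 485.0], [576.0, 300.0]] [np.float64(-0.541), np.float64(-0.541), np.float64(-0.538), np.float64(-0.538)]
```

View pics/r7.png

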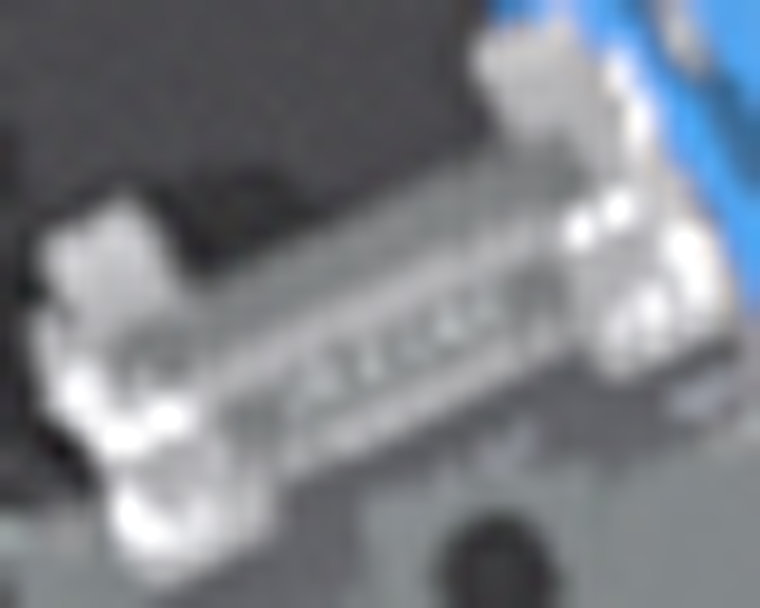

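```bash
python3 - <<'E'
from stage import *
v=solve().x; v[3]=.341; c=seat(v,[0,0,0])[0]; p,R=pose()
Rt=down(-.235,v[3]); n=-Rt.apply([0,0,1]); print(c,state()["clock"]); rows(p,R,c+n*.032,Rt,6)
E
```

```text
[0.55333474 0.16243136 0.06974047] 16.125
deg/row 0.15853822900509465 mm/row 11.876662822603441
[-0.035, 0.001, 0.195, 0.0, -0.0009, 0.0]
[-0.034, 0.001, 0.195, 0.0, -0.0009, 0.0]
[-0.034, 0.001, 0.195, 0.0, -0.0009, 0.0]
[-0.033, 0.001, 0.195, 0.0, -0.0009, 0.0]
[-0.033, 0.001, 0.195, 0.0, -0.0009, 0.0]
[-0.032, 0.001, 0.195, 0.0, -0.0009, 0.0]
```

>>> send_rows:
  motion:
    - [-0.035,0,0.25,0,-0.0009,0]
    - [-0.035,0,0.25,0,-0.0009,0]
    - [-0.033,0,0.25,0,-0.0009,0]
    - [-0.033,0,0.2,0,-0.0009,0]
    - [-0.033,0,0.15,0,-0.0009,0]
    - [-0.032,0,0.07,0,-0.0009,0]
    - [0,0,0,0,0,0]
    - [0,0,0,0,0,0]

```text
clock: 17.12
ee_pos: [0.5433, 0.1656, 0.1004]
ee_rot: [0.02, 0.979, -0.115, 0.169]
contact_force: [0.5, -1.0, -0.0]
opening: 0.0391
```

```bash
python3 - <<'E'
from stage import *
v=solve().x; v[3]=.341; p,R=pose(); s=state(); print(p,s["clock"])
c=seat(v,[0,0,0])[0]; Rt=down(-.235,v[3]); print("off mm",R.inv().apply(c-p)*1000,(R.inv()*Rt).as_rotvec())
F=[];T=[]
for i in range(8):
    F.append(R.inv().apply(s["contact_force"]));T.append(R.inv().apply(s["wrist_torque"])); camera("top"); s=state()
print(np.mean(F,0),np.std(F,0),np.mean(T,0),np.std(T,0))
def part(zs): return [p+R.apply(np.array([[.04,.02,z],[.04,-.02,z],[-.04,-.02,z],[-.04,.02,z]])) for z in zs]
P=[(q,(0,0,255)) for q in part([.0036,-.0064])]
ov("scene",(240,145,60,60,12),"r8",P)
E
```

```text
[0.54330512 0.16558488 0.10041107] 17.225
off mm [-0.38517127  0.72971459 32.41207612] [ 4.24135650e-05 -3.55408703e-04  1.11063839e-03]
[ 0.02086917 -0.20603107  0.86427465] [0.24513107 0.3836048  0.52785431] [ 0.02599643 -0.26305973  0.01642145] [0.02207877 0.02172708 0.03849438]
```

View pics/r8.png

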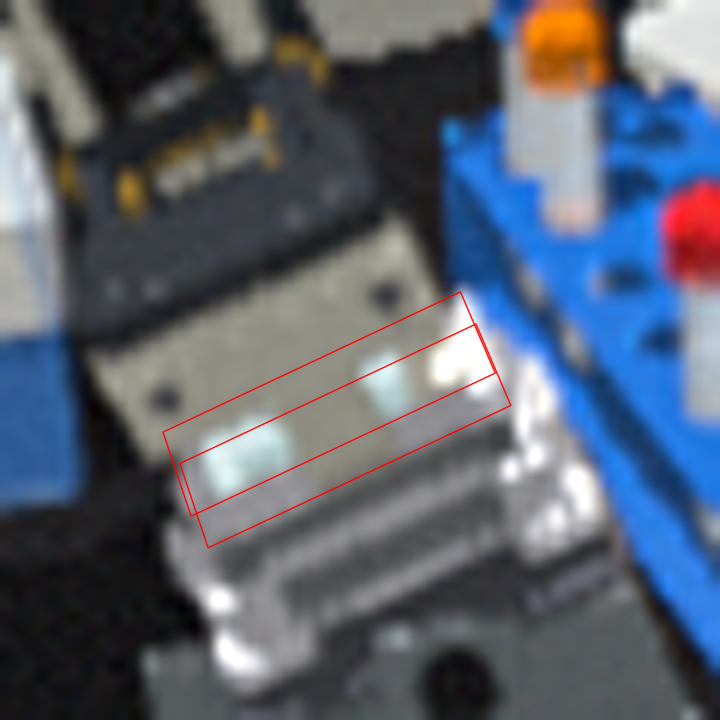

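The slide hovers parallel to the spacer (red lower edge at crop (208,547)–(510,405), spacer edges parallel to it). The free-air baseline is Fz +0.86 N and Ty −0.26 Nm. I'll go down now.

>>> send_rows:
  motion:
    - [-0.005,0.012,0.08,0,0,0]
    - [0,0,0.09,0,0,0]
    - [0,0,0.08,0,0,0]
    - [0,0,0.05,0,0,0]
    - [0,0,0,0,0,0]

```text
clock: 18.25
ee_pos: [0.5484, 0.1633, 0.0824]
ee_rot: [0.02, 0.979, -0.115, 0.168]
contact_force: [-1.0, 0.4, -0.4]
opening: 0.0396
```

```bash
cat > m.py <<'E'
from stage import *
v=solve().x; v[3]=.341; c=seat(v,[0,0,0])[0]
F=[];T=[];Q=[]
for i in range(8):
    s=state(); p,R=pose(s); F.append(R.inv().apply(s["contact_force"]));T.append(R.inv().apply(s["wrist_torque"])); Q.append(R.inv().apply(c-p)*1000); camera("top")
print("off",np.mean(Q,0).round(2),"F",np.mean(F,0).round(2),"T",np.mean(T,0).round(3),s["clock"],"tilt",np.arcsin(R.as_matrix()[2,0]).round(4),s["opening"])
E
python3 m.py
```

```text
off [ 0.19 -0.12 14.1 ] F [-0.55  0.08  0.85] T [ 0.043 -0.292  0.007] 18.7 tilt 0.3406 0.038917927346412994
```

>>> send_rows:
  motion:
    - [0,0,0.02,0,0,0]
    - [0,0,0,0,0,0]
    - [0,0,0.015,0,0,0]
    - [0,0,0,0,0,0]

```text
clock: 19.25
ee_pos: [0.5492, 0.1633, 0.0809]
ee_rot: [0.02, 0.979, -0.115, 0.168]
contact_force: [-0.3, 0.2, -0.6]
opening: 0.0395
```

```bash
python3 m.py
```

```text
off [ 0.24 -0.17 11.93] F [-0.39  0.61 -0.76] T [-0.031 -0.306  0.004] 19.7 tilt 0.3406 0.039580183531299995
```

>>> send_rows:
  motion:
    - [0,0,0.015,0,0,0]
    - [0,0,0,0,0,0]

```text
clock: 20.0
ee_pos: [0.5495, 0.1632, 0.08]
ee_rot: [0.02, 0.979, -0.115, 0.168]
contact_force: [-1.9, -0.2, 2.6]
opening: 0.0395
```

```bash
python3 m.py
```

```text
off [ 0.23 -0.16 11.02] F [-0.69  0.41 -2.87] T [-0.068 -0.326  0.02 ] 20.45 tilt 0.3406 0.03949718270722931
```

>>> send_rows:
  motion:
    - [0,0,0.015,0,0,0]
    - [0,0,0.015,0,0,0]
    - [0,0,0,0,0,0]

```text
clock: 20.88
ee_pos: [0.5501, 0.1631, 0.0783]
ee_rot: [0.02, 0.979, -0.115, 0.168]
contact_force: [-2.8, -0.1, 3.9]
opening: 0.0397
```

```bash
python3 m.py
```

```text
off [ 0.24 -0.17  9.22] F [-0.52  0.45 -4.3 ] T [-0.1   -0.343 -0.008] 21.325 tilt 0.3406 0.039741934222571905
```

>>> send_rows:
  motion:
    - [0,0,0.015,0,0,0]
    - [0,0,0.015,0,0,0]
    - [0,0,0,0,0,0]

```text
clock: 21.75
ee_pos: [0.5507, 0.1629, 0.0766]
ee_rot: [0.02, 0.979, -0.115, 0.168]
contact_force: [-2.7, 0.0, 6.1]
opening: 0.0395
```

```bash
python3 m.py; python3 - <<'E'
from stage import *
v=solve().x; v[3]=.341; p,R=pose()
def part(zs): return [p+R.apply(np.array([[.04,.02,z],[.04,-.02,z],[-.04,-.02,z],[-.04,.02,z]])) for z in zs]
P=[(q,(0,0,255)) for q in part([.0036,-.0064])]
ov("scene",(240,150,60,55,13),"r9",[]);ov("scene",(240,150,60,55,13),"r9o",P);ov("top",(200,180,70,60,10),"r9t",P)
E
```

```text
off [ 0.23 -0.16  7.45] F [-1.01  0.86 -6.1 ] T [-0.156 -0.369  0.016] 22.2 tilt 0.3407 0.039395839647803244
```

View pics/r9.png

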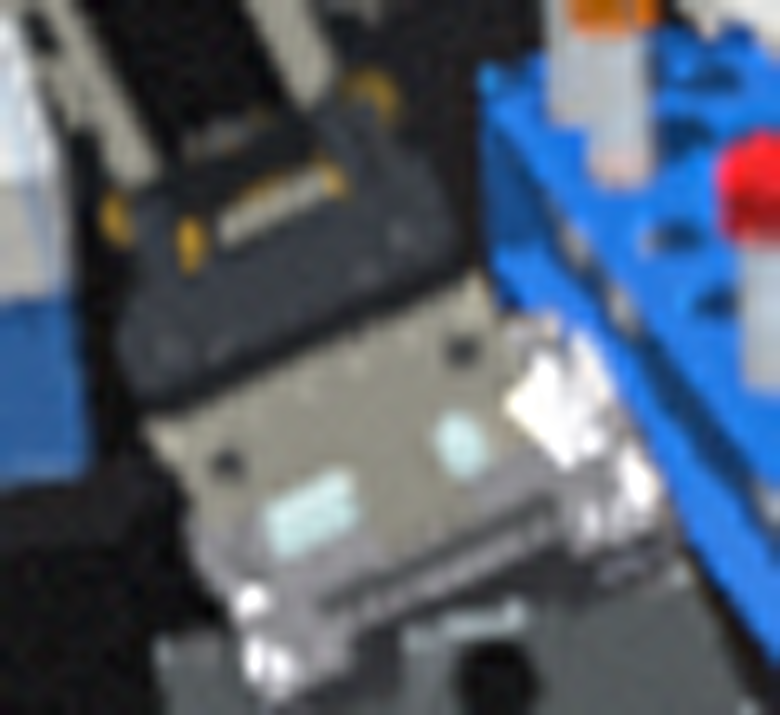

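View pics/r9t.png

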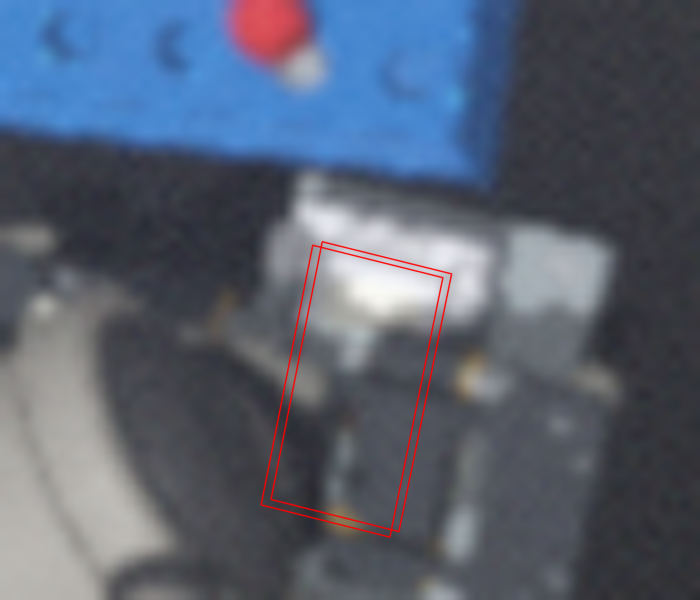

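The slide is down on the spacer: its pale side face lies along the dark spacer strip at crop (330,600)–(555,510), parallel, inside the walls. The force rises at 1.0 N/mm, as the spring should, and the seat is about 3.4 mm down. I'll press a little more to reach halfway.

>>> send_rows:
  motion:
    - [0,0,0.009,0,0,0]
    - [0,0,0,0,0,0]
    - [0,0,0,0,0,0]

```text
clock: 22.72
ee_pos: [0.5508, 0.1628, 0.0762]
ee_rot: [0.02, 0.979, -0.115, 0.168]
contact_force: [-3.0, -0.4, 6.3]
opening: 0.0399
```

```bash
python3 m.py; python3 m.py; python3 - <<'E'
from h import *
cv2.imwrite("pics/fin_top.png",cams()["top"]["pixels"][:,:,::-1]);cv2.imwrite("pics/fin_scene.png",cams()["scene"]["pixels"][:,:,::-1])
E
```

```text
off [ 0.23 -0.16  6.96] F [-1.    0.7  -6.98] T [-0.166 -0.413  0.029] 23.175 tilt 0.3407 0.03961299754698621
off [ 0.23 -0.15  6.96] F [-0.78  0.41 -6.62] T [-0.165 -0.402  0.031] 23.675 tilt 0.3406 0.03942985559173199
```

View pics/fin_top.png

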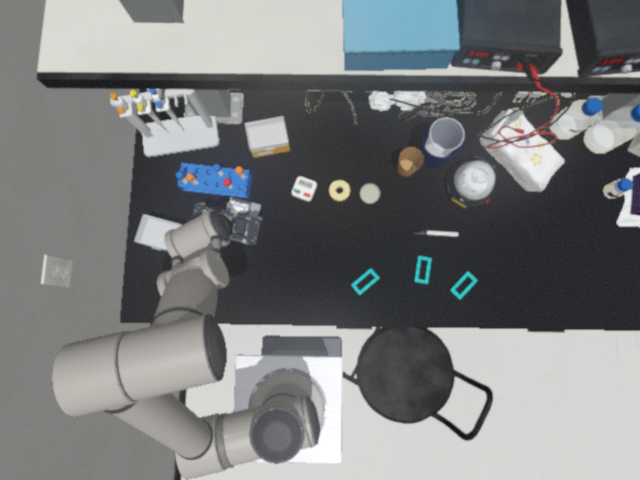

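View pics/fin_scene.png

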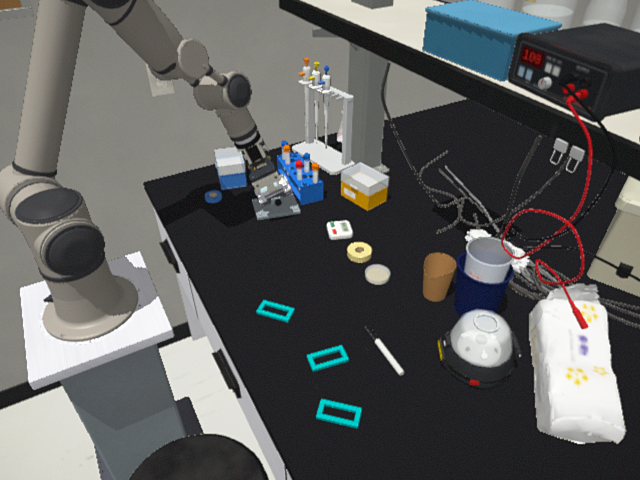

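Force averages about 6.8 N down along the normal, so the seat is about 4 mm down. The dish (370,193), yellow tape (339,190), marker (437,234) and blue tape roll all look unmoved. Handing in.

```bash
python3 -c "
from bench import sign_off, state
print(sign_off()); s=state(); print(s['clock'],s['ee_pos'],s['contact_force'],s['opening'])"
```

```text
the job is handed in; nothing more can be done
None
the job is handed in; nothing more can be done
```

I laid the grey spacer in the tilted pocket and released it. Then I tilted the slide carrier to about 0.34 rad, set it on the spacer and pressed. I handed in at about 23.8 s, still gripping the slide and pushing down.

**Seat depth:** the last readings averaged about 6.8 N along the normal, rising 1.0 N per mm as the spring should. That puts the seat about 4 mm down, which is halfway. I worked this depth out from force and travel; nothing measures it directly.

**Flushness:** the push appears to act near the middle of the slide, and the slide looks parallel to the spacer in the scene picture. The torque reading is noisy, and I had to assume where the wrist sensor sits. The slope came from images: a first fit gave 0.358 rad, and a closer look gave about 0.34, which I used. A small side force of about 1 N remained.

**Grip and other objects:** the finger opening stayed at about 39.5 mm, so the slide was still held. In the last pictures the other bench items looked unmoved, and no force I read exceeded about 7 N.

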